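# Lay the pens back on the pen rest

## Robot

A 6-joint arm with a two-finger parallel gripper is mounted at the origin on the work surface. World frame = base frame: x ahead of the robot, y to its left, z up, the work surface at z = 0. Lengths are in m, angles in degrees, forces in N, time in s.
With the tool pointing down it reaches from about 0.375 to 0.9 m from the base axis. Payload 3.1 kg.
Tool frame: the origin (TCP) lies on the centre line of the jaws, within the pads' length; the fingertips stand 25 mm ahead of it and the grasp point (between the pads) lies 6 mm ahead of it; z points along the fingers, y is the line along which they close (so a half turn about z gives the same grasp; the last joint's range is limited). The gripper opens to 87 mm and grips with 3 to 60 N. Pads are 19 mm wide; open, the fingers measure 117 mm over their backs; the gripper's body (75 mm by 190 mm) begins 51 mm behind the grasp point.
Start: joints at [-85.514, 30.224, 82.088, -0, 67.689, -10.227], TCP at [0.159, -0.604, 0.248] pointing down, gripper open.
Joint ranges: [-176.69, 176.69], [-43.24, 126.21], [12.49, 139.97], [-82, 262], [0, 151.66], [-163.58, 163.58]. Speed limits (degrees/s): [159.86, 159.86, 180, 180, 180, 180].

## Interface

Orientations are given as a 3x3 rotation matrix whose columns are the frame's x, y, z axes.
In Python, from rig import bot, cams, models gives the robot as it stands. The module is installed in compiled form; this text tells all that it offers.
- The arm moves only by the shell command python3 -m handwheel 'ROWS' [OPENING]. ROWS is JSON, a list of rows, each a list of 6 numbers: the shift along the world's x, y, z each as a share of 1 m, from -1 to 1, then the turn, a rotation vector about the world's x, y, z each as a share of 2 rad, from -1 to 1. In form: [[dx, dy, dz, wx, wy, wz], ...]. A call has exactly 8 rows; each row is the pose to reach, as a shift and turn from the pose commanded when the call began; what a row does not reach only later rows make up. A row lasts 1/12 s, in which the tool goes at most 41.7 mm and 7.16 degrees, less where a joint would pass 70% of its speed; a pose out of reach is approached as far as the arm can. A call with a number of a shift or a turn outside -1 to 1 is refused whole. A call with a gripper value outside its range is refused whole. OPENING is the opening, from -1 (shut) to 1 (fully open), so that 0 is half open, set as the call begins (- or left out, the last holds). The fingers move at their own pace and stop on an object; the grip force is fixed at half the most. Time passes only in rows, so rows that repeat a pose let the fingers close, or fill a call up. It gives the time, the measured TCP pose, the force, the opening and the grip force at its end, in the units of the state.
- bot.read_state(): the state, without advancing time (a new reading comes with each control period).
- cams.capture(name): name is "scene" or "top" or "wrist"; returns (picture, depth): 400x640x3 uint8, blue, green, red; 400x640 float32, m along the optical axis (not along the pixel's ray), 0 where there is no reading.
- cams.calibration(name): a dict with "mtx" (3x3 intrinsics, pixels), "dist_coeffs" ([k1, k2, p1, p2, k3] as OpenCV has them; the pictures are not rectified), "R" (3x3) and "t" (3): a world point X has camera coordinates R X + t; the wrist camera has in their place "tool_from_camera" (4x4, takes a point from camera to tool coordinates, whose origin is the TCP and whose axes are the flange's). Camera axes: x right, y down, z forward; pixel columns grow to the right and rows downward; lengths in m; the calibration is good to about 2 mm. A picture is of the moment at which its call begins: read the wrist's pose just before it. calibration takes no time and is no camera call.
- bot.hand_in(): hands the job in; it is judged then, once.
Trained networks look in the newest picture that a camera, given by its name, has taken for a name from the list of things; names that differ only in an ending like _2 or _b are one class to them, and where a whole thing is asked for, a point or a joint stands for the part that bears it (a point fixed in the world has none). Each returns a list of dicts, best first, with "conf" (0 to 1); they miss things now and then, are a little off and sometimes report something else, mostly with a low value. They report only what shows in the picture. A call takes as long as a camera call. They do not tell look-alikes from the thing itself.
- models.spot_in(query, camera): "position" ([column, row] in pixels, amid what is visible of it).
- models.tip_of(query, camera): "position" ([column, row] in pixels: a listed point, or the origin of a listed thing).
The state is a dict: "time_s": time; "joint_positions": joint angles; "qvel": joint speeds; "tau": joint torques, N m; "position": TCP position; "tcp_rot": TCP orientation; "force": force on the tool from outside, world axes, zero at the start; "moment": the same for the moment, N m; "opening": opening from 0.0 (shut) to 1.0 (fully open); "grasp_force": force on a finger pad.
Only numpy, scipy, OpenCV 4.12 (cv2) and the standard library are available. Lean on these libraries where they do the work, as an engineer would, in place of code of your own. Each camera call takes 0.05 s, during which the arm holds its last target. There are 200 camera calls.

## Task

Put the two fat dip pens that lie on the blotter back on the wooden pen rest: each in an empty notch of its own, barrel across both ribs and about centred on them, nib pointing away from the writer (who sits where the robot stands) like the slim pens already there. Lay them down and let go so gently that they neither drop nor roll, and leave the slim pens, the ink bottle, the bell and the seal stamp where they are.

Things in the scene. Friction and masses are not known exactly. Their poses are not given: they have to be found in the camera images.
- pen1_mid (a point): Thinner of the two fat dip pens on the blotter, brown wood: straight round barrel 16 mm thick, 100 mm long; then grip and steel nib on one side, a tapered tail on the other, ending 92 mm from the middle, all thinner than the barrel. 20-50 g, rolls easily. Point: on the axis, middle of the barrel; x runs to the nib. Axis 12 mm above the table as it lies on the blotter, 38.8 mm when seated in a notch.
- pen1_nib (a point): The tip of that pen's nib, on the pen's axis, 97 mm from the middle.
- pen2_mid (a point): Thicker of the two fat dip pens on the blotter, black: straight round barrel 18 mm thick, 100 mm long; then grip and steel nib on one side, a tapered tail on the other, ending 80 mm from the middle, all thinner than the barrel. 20-50 g, rolls easily. Point: on the axis, middle of the barrel; x runs to the nib. Axis 13 mm above the table as it lies on the blotter, 39.9 mm when seated in a notch.
- pen2_nib (a point): The tip of that pen's nib, on the pen's axis, 97 mm from the middle.
- rest: Wooden pen rest, heavy, fixed: base board 110 mm (x) by 240 mm (y), 10 mm thick, with two upright notched ribs along y, 12 mm thick, centred at x = -30 and +30 mm; the 48 mm between them is open down to the board. Origin: centre of the underside, on the table; z up; x points away from the robot (turned up to 0.3 rad), the way the nibs point.
- rest_mid (a point): Bottom of the rest's middle notch, half-way between the ribs, 30 mm above the table. Each rib has five wide shallow notches, at y = -88, -44, 0, 44, 88 mm in the rest's frame; their straight flanks rise 25 degrees from the bottom (30 mm above the table) to flat crests 10 mm wide at 38 mm. Axes as the rest's.
- pad: The blotter, a cream pad with brown bands, 320 by 320 mm, 4 mm thick, fixed. Origin: the centre of its underside, on the table.
- slim1_mid (a point): A slim dip pen that already lies in a notch of the rest (pale wood, barrel 12 mm thick, 192 mm overall); it stays there. Point: on its axis, middle of the barrel, 36.6 mm above the table; x to the nib. Which notches the two slim pens occupy varies; the other three are empty.
- slim2_mid (a point): A slim dip pen that already lies in a notch of the rest (dark brown, barrel 12 mm thick, 192 mm overall); it stays there. Point: on its axis, middle of the barrel, 36.6 mm above the table; x to the nib. Which notches the two slim pens occupy varies; the other three are empty.
- ink_c (a point): Capped ink bottle, 54 mm wide and 58 mm high, standing on the table; the point is its centre, 29 mm up.
- bell_c (a point): Small brass bell-shaped lid with a knob, 60 mm wide and 47 mm high, standing on the table; the point is 23 mm up on its axis.
- stamp_c (a point): Seal stamp with a turned wooden handle, 26 mm wide and 82 mm high, standing on the table; the point is 41 mm up on its axis.
Not all that is in view belongs to the job. What is shaped like the part that bears pen1_mid but yellow is not meant.

How it is judged (in metres and radians):
At the end, for the whole second after the job is handed in: Both fat pens lie still in notches of the rest, on both ribs: axis within 3 mm of its height at the notch bottom, barrel middle within 16 mm of the rest's middle in x, within 0.12 rad of the rest's x, nib away from the robot; slim pens within 10 mm of where they lay (z of pen1_mid in the frame of rest between 0.0358 and 0.0418 m and x of pen1_mid in the frame of rest between -0.016 and 0.016 m and y of pen1_mid in the frame of rest between -0.1 and 0.1 m and angle between the x axis of each of pen1_mid, pen2_mid and the x axis of rest, either way round below 0.12 rad and x of each of pen1_nib, pen2_nib in the frame of rest above 0.06 m and linear speed of each of pen1, pen2 below 0.01 m/s and angular speed of each of pen1, pen2 below 0.3 rad/s and z of pen2_mid in the frame of rest between 0.0369 and 0.0429 m and x of pen2_mid in the frame of rest between -0.016 and 0.016 m and y of pen2_mid in the frame of rest between -0.1 and 0.1 m and distance of each of slim1_mid, slim2_mid from where it was at the start of the episode below 0.01 m); the robot touches nothing.
It fails at once if the thinner of the two fat pens is dropped, or starts to roll, once lifted (free of the fingers it goes faster than 0.25 m/s or turns faster than 12 rad/s) (contact force between the fingers and pen1 below 0.02 N and height (world z) of pen1_mid above 0.025 m and (linear speed of pen1 above 0.25 m/s or angular speed of pen1 above 12 rad/s)).
It fails at once if the thicker of the two fat pens is dropped, or starts to roll, once lifted (free of the fingers it goes faster than 0.25 m/s or turns faster than 12 rad/s) (contact force between the fingers and pen2 below 0.02 N and height (world z) of pen2_mid above 0.025 m and (linear speed of pen2 above 0.25 m/s or angular speed of pen2 above 12 rad/s)).
It fails at once if a slim pen on the rest is shoved out of its place (more than 12 mm) (distance of any of slim1_mid, slim2_mid from where it was at the start of the episode above 0.012 m).
It fails at once if the ink bottle, the bell or the seal stamp is knocked (moved more than 25 mm) (distance of any of ink_c, bell_c, stamp_c from where it was at the start of the episode above 0.025 m).
It also fails if it takes over 70 s, if anything falls off the work surface, if the arm or the gripper's body presses on something with over 40 N, if the wrist force passes 120 N, or if a joint passes its speed limit or range.

## Working session

There is one attempt and no reset: what is moved stays moved. The work goes in short steps, Python scripts to look and compute and a shell command to move; the robot and the scene stay as the last step left them, time stands still between calls to the robot, and variables do not carry over. Pictures are saved under pics/ and viewed, at most 10 in all, crops included, and the job is handed in when it is done.

```bash
mkdir -p pics; cat > h.py <<'E'
import numpy as np, cv2
from rig import bot, cams, models
def ray(cam, px, st=None):
    c=cams.calibration(cam); K=np.array(c["mtx"],float); D=np.array(c["dist_coeffs"],float)
    u=cv2.undistortPoints(np.array([[px]],float),K,D)[0,0]; d=np.array([u[0],u[1],1.])
    if cam=="wrist":
        T=np.array(c["tool_from_camera"]); R0=np.array(st["tcp_rot"]); p=np.array(st["position"])
        return R0@T[:3,3]+p, R0@T[:3,:3]@d
    R=np.array(c["R"]); t=np.array(c["t"]); return -R.T@t, R.T@d
def onz(cam,px,z,st=None):
    o,d=ray(cam,px,st); return o+d*(z-o[2])/d[2]
Z=dict(pen1_mid=.012,pen1_nib=.012,pen2_mid=.013,pen2_nib=.013,rest_mid=.03,slim1_mid=.0366,slim2_mid=.0366,ink_c=.029,bell_c=.023,stamp_c=.041,pad=0,rest=0)
def look(cam,names):
    st=bot.read_state(); im,dp=cams.capture(cam)
    for n in names:
        for r in models.tip_of(n,cam)[:3]:
            print(n,round(r["conf"],2),np.round(r["position"],1),np.round(onz(cam,r["position"],Z[n],st),4))
    return im,dp,st
E
python3 - <<'E'
from h import *
im,dp,st=look("top",list(Z)); cv2.imwrite("pics/top.png",im)
im,dp=cams.capture("scene"); cv2.imwrite("pics/scene.png",im)
print(st["time_s"],np.round(st["tcp_rot"],3).tolist(),st["position"],st["opening"])
E
```

```text
pen1_mid 0.84 [449.4 175.1] [ 0.5958 -0.2632  0.012 ]
pen1_mid 0.59 [238.9 316.3] [0.2873 0.188  0.012 ]
pen1_nib 0.76 [438.5 214.6] [ 0.5087 -0.237   0.012 ]
pen2_mid 0.65 [416.  237.7] [ 0.4585 -0.1871  0.013 ]
pen2_nib 0.74 [411.2 282.2] [ 0.3644 -0.1758  0.013 ]
rest_mid 0.75 [222.  201.2] [0.5303 0.2292 0.03  ]
rest_mid 0.55 [239.9 203.9] [0.525  0.1902 0.03  ]
slim1_mid 0.76 [242.7 204.7] [0.5226 0.1827 0.0366]
slim2_mid 0.94 [198.6 194.2] [0.544  0.2788 0.0366]
ink_c 0.75 [332.3 246.2] [ 0.4381 -0.0078  0.029 ]
bell_c 0.86 [328.6 133.1] [0.6842 0.0023 0.023 ]
stamp_c 0.7 [313.1  98.2] [0.7571 0.0369 0.041 ]
pad 0.81 [434.9 199.6] [ 0.5429 -0.2334  0.    ]
pad 0.74 [407.6 281.4] [ 0.365  -0.1709  0.    ]
rest 0.74 [224.  204.7] [0.5261 0.2325 0.    ]
0.0 [[0.967, 0.254, -0.0], [0.254, -0.967, 0.002], [0.0, -0.002, -1.0]] [ 0.15870079 -0.60382091  0.24658768] 1.0012589078390555
```

View pics/top.png

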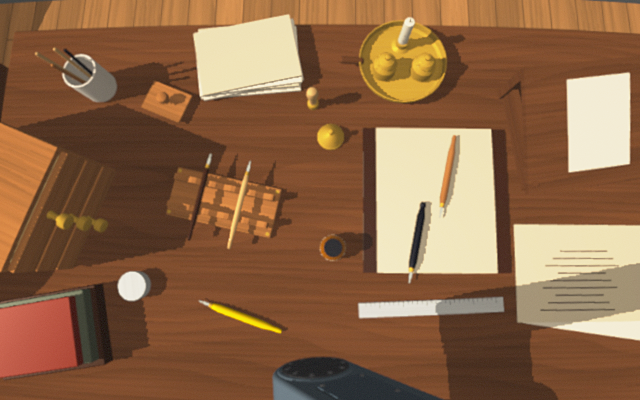

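Candidates for pen1: the brown pen at (449,175) on the blotter and the yellow one at (239,316) on the table. The brown one fits, being on the blotter and made of brown wood. pen2 is the black pen at (416,238). Both nibs point towards the robot, so each pen needs a half turn. I'll confirm with a crop and start moving towards pen1.

```bash
python3 - <<'E'
from h import *
im=cv2.imread("pics/top.png")
a=cv2.resize(im[120:290,380:510],None,fx=3,fy=3,interpolation=2); b=cv2.resize(im[140:260,150:300],None,fx=2.6,fy=2.6,interpolation=2)
o=np.zeros((510,800,3),np.uint8); o[:a.shape[0],:a.shape[1]]=a; o[:b.shape[0],400:400+b.shape[1]]=b; cv2.imwrite("pics/crop.png",o)
print(np.round(cams.calibration("wrist")["tool_from_camera"],3))
E
python3 -m handwheel '[[0.44,0.34,0,0,0,-0.28],[0.44,0.34,0,0,0,-0.28],[0.44,0.34,0,0,0,-0.28],[0.44,0.34,0,0,0,-0.28],[0.44,0.34,0,0,0,-0.28],[0.44,0.34,0,0,0,-0.28],[0.44,0.34,0,0,0,-0.28],[0.44,0.34,0,0,0,-0.28]]'
```

```text
[[ 0.001 -0.964 -0.265  0.072]
 [ 1.     0.001 -0.    -0.   ]
 [ 0.001 -0.265  0.964 -0.138]
 [ 0.     0.     0.     1.   ]]
time_s: 1.37
position: [0.4204, -0.402, 0.2478]
tcp_rot: [[0.954, -0.299, 0.0], [-0.299, -0.954, -0.0], [0.0, 0.0, -1.0]]
force: [1.1, -0.4, 0.4]
opening: 1.002
grasp_force: 0.0
```

View pics/crop.png

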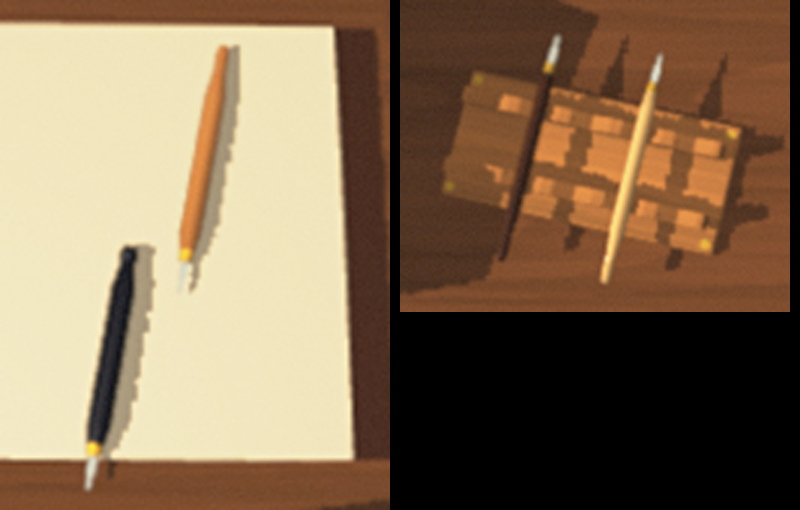

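The crop confirms the brown pen (pen1, about (449,175)) and the black pen (pen2, about (417,240)), both nib towards the robot. The slim pens are in notches ±44, leaving -88, 0 and +88 empty.

```bash
python3 -m handwheel '[[0.175,0.14,0,0,0,0.0],[0.175,0.14,0,0,0,0.0],[0.175,0.14,0,0,0,0],[0.175,0.14,0,0,0,0],[0.175,0.14,0,0,0,0],[0.175,0.14,0,0,0,0],[0.175,0.14,0,0,0,0],[0.175,0.14,0,0,0,0]]'
cat >> h.py <<'E'
def pen(cam,name,sel,z,st,im,reg):
    # fit axis of thresholded pen mask: sel(hsv)->mask, reg=(c0,c1,r0,r1)
    hsv=cv2.cvtColor(im,cv2.COLOR_BGR2HSV); m=sel(hsv).astype(np.uint8); k=np.zeros_like(m); k[reg[2]:reg[3],reg[0]:reg[1]]=1; m&=k
    n,l,s,c=cv2.connectedComponentsWithStats(m); i=1+np.argmax(s[1:,4]); r,cc=np.nonzero(l==i)
    P=np.array([onz(cam,(a,b),z,st)[:2] for a,b in zip(cc[::3],r[::3])]); mu=P.mean(0); w,v=np.linalg.eigh(np.cov((P-mu).T)); d=v[:,1]; q=(P-mu)@d; x=(P-mu)@v[:,0]
    print(name,"area",len(r),"mean",np.round(mu,4),"dir deg",round(np.degrees(np.arctan2(d[1],d[0])),2),"ends",np.round(mu+q.min()*d,4),np.round(mu+q.max()*d,4),"width",round(4*x.std()*.866,4)); return l==i
E
python3 - <<'E'
from h import *
im,dp,st=look("wrist",["pen1_mid","pen1_nib","pen2_mid","pen2_nib"]); cv2.imwrite("pics/w1.png",im); np.save("w1d.npy",dp)
print(st["position"])
E
```

```text
time_s: 2.03
position: [0.5942, -0.2628, 0.2473]
tcp_rot: [[0.955, -0.296, -0.001], [-0.296, -0.955, -0.0], [-0.001, 0.001, -1.0]]
force: [-0.7, -1.3, 0.2]
opening: 1.005
grasp_force: 0.0
pen1_mid 0.74 [327.  177.3] [ 0.5941 -0.26    0.012 ]
pen1_mid 0.49 [300.4 304.7] [ 0.458  -0.1848  0.012 ]
pen1_nib 0.64 [333.  260.3] [ 0.501  -0.2381  0.012 ]
pen2_mid 0.59 [302.4 306.9] [ 0.4551 -0.1864  0.013 ]
[ 0.59420264 -0.26284608  0.24725188]
```

View pics/w1.png

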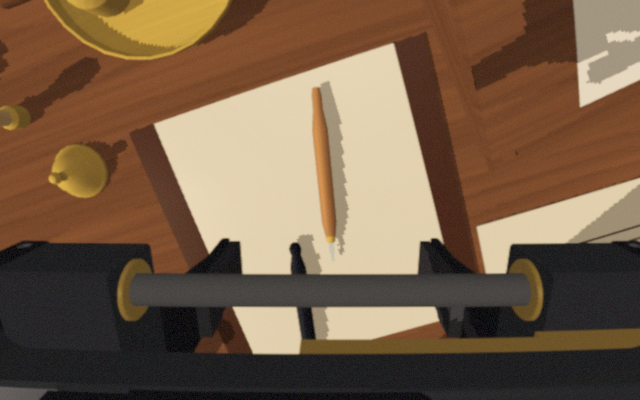

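The wrist view shows pen1 running from (317,88) to the nib at (333,262), with its middle near (325,177). The two cameras agree to within 3 mm. Next I'll fit its axis.

```bash
python3 - <<'E'
from h import *
st=bot.read_state(); im=cv2.imread("pics/w1.png")
sel=lambda h:(h[...,1]>130)&(h[...,0]<25)
m=pen("wrist","pen1",sel,.012,st,im,(295,350,80,265))
t=cv2.imread("pics/top.png")
pen("top","pen1",sel,.012,st,t,(430,470,132,220))
pen("top","pen2",lambda h:h[...,2]<70,.013,st,t,(400,430,198,265))
E
```

```text
pen1 area 1821 mean [ 0.6033 -0.2613] dir deg 167.91 ends [ 0.6829 -0.2783] [ 0.5229 -0.244 ] width 0.0131
pen1 area 395 mean [ 0.6026 -0.2592] dir deg 167.99 ends [ 0.6865 -0.277 ] [ 0.5279 -0.2433] width 0.0124
pen2 area 362 mean [ 0.4632 -0.19  ] dir deg 168.54 ends [ 0.5329 -0.2041] [ 0.4018 -0.1775] width 0.0127
```

```bash
python3 -m handwheel '[[0.001,0.004,-0.04,0,0,0.045],[0.001,0.004,-0.08,0,0,0.045],[0.001,0.004,-0.12,0,0,0.045],[0.001,0.004,-0.15,0,0,0.045],[0.001,0.004,-0.18,0,0,0.045],[0.001,0.004,-0.2,0,0,0.045],[0.001,0.004,-0.21,0,0,0.045],[0.001,0.004,-0.215,0,0,0.045]]' 0.1
python3 -m handwheel '[[0,0,0,0,0,0],[0,0,0,0,0,0],[0,0,0,0,0,0],[0,0,0,0,0,0],[0,0,0,0,0,0],[0,0,0,0,0,0],[0,0,0,0,0,0],[0,0,0,0,0,0]]' -1
```

```text
time_s: 2.95
position: [0.5937, -0.2599, 0.0308]
tcp_rot: [[0.977, -0.213, -0.003], [-0.213, -0.977, 0.002], [-0.003, -0.001, -1.0]]
force: [-0.2, 0.4, -0.6]
opening: 0.564
grasp_force: 0.0
time_s: 3.62
position: [0.5956, -0.2596, 0.0335]
tcp_rot: [[0.977, -0.211, 0.001], [-0.211, -0.977, -0.001], [0.001, 0.0, -1.0]]
force: [-1.3, 0.2, 5.3]
opening: 0.171
grasp_force: 30.0
```

```bash
python3 -m handwheel '[[0,0,0.005,0,0,0],[0,0,0.02,0,0,0],[0,0,0.04,0,0,0],[0,0,0.07,0,0,0],[0,0,0.1,0,0,0],[0,0,0.13,0,0,0],[0,0,0.15,0,0,0],[0,0,0.16,0,0,0]]'
python3 -m handwheel '[[-0.002,0.01,0,0,0,0.05],[-0.005,0.02,0,0,0,0.1],[-0.007,0.035,0,0,0,0.15],[-0.01,0.05,0,0,0,0.2],[-0.012,0.065,0,0,0,0.25],[-0.015,0.08,0,0,0,0.3],[-0.018,0.09,0,0,0,0.35],[-0.02,0.1,0,0,0,0.4]]'
python3 -m handwheel '[[-0.002,0.01,0,0,0,0.05],[-0.005,0.02,0,0,0,0.1],[-0.007,0.035,0,0,0,0.15],[-0.01,0.05,0,0,0,0.2],[-0.012,0.065,0,0,0,0.25],[-0.015,0.08,0,0,0,0.3],[-0.018,0.09,0,0,0,0.35],[-0.02,0.1,0,0,0,0.4]]'
python3 -m handwheel '[[-0.002,0.01,0,0,0,0.05],[-0.005,0.02,0,0,0,0.1],[-0.007,0.035,0,0,0,0.15],[-0.01,0.05,0,0,0,0.2],[-0.012,0.065,0,0,0,0.25],[-0.015,0.08,0,0,0,0.3],[-0.018,0.09,0,0,0,0.35],[-0.02,0.1,0,0,0,0.4]]'
python3 -m handwheel '[[-0.002,0.01,0,0,0,0.05],[-0.005,0.02,0,0,0,0.1],[-0.007,0.035,0,0,0,0.15],[-0.01,0.05,0,0,0,0.2],[-0.012,0.065,0,0,0,0.25],[-0.015,0.08,0,0,0,0.3],[-0.018,0.09,0,0,0,0.35],[-0.023,0.105,0,0,0,0.366]]'
python3 - <<'E'
from h import *
im,dp=cams.capture("wrist")
im,dp,st=look("wrist",["rest_mid","slim1_mid","slim2_mid","pen1_mid","pen1_nib"]); cv2.imwrite("pics/w2.png",im); np.save("w2d.npy",dp)
print(st["position"],st["tcp_rot"],st["joint_positions"],st["grasp_force"],st["time_s"])
E
```

```text
time_s: 4.28
position: [0.5964, -0.2601, 0.1961]
tcp_rot: [[0.977, -0.211, 0.005], [-0.211, -0.977, -0.003], [0.005, 0.002, -1.0]]
force: [-0.3, -0.2, -0.7]
opening: 0.169
grasp_force: 30.0
time_s: 4.95
position: [0.5739, -0.1582, 0.1914]
tcp_rot: [[0.83, 0.558, -0.003], [0.558, -0.83, 0.001], [-0.001, -0.003, -1.0]]
force: [-0.4, -0.6, -0.8]
opening: 0.174
grasp_force: 30.0
time_s: 5.62
position: [0.5539, -0.0583, 0.1915]
tcp_rot: [[0.178, 0.984, -0.003], [0.984, -0.178, 0.001], [0.0, -0.003, -1.0]]
force: [0.0, -0.6, -0.1]
opening: 0.171
grasp_force: 30.0
time_s: 6.28
position: [0.5338, 0.0415, 0.1916]
tcp_rot: [[-0.582, 0.813, -0.003], [0.813, 0.582, 0.0], [0.002, -0.002, -1.0]]
force: [0.7, -0.8, -1.4]
opening: 0.173
grasp_force: 30.0
time_s: 6.95
position: [0.5116, 0.1457, 0.1917]
tcp_rot: [[-0.976, 0.217, -0.002], [0.217, 0.976, -0.001], [0.001, -0.001, -1.0]]
force: [0.7, 0.7, -0.0]
opening: 0.172
grasp_force: 30.0
rest_mid 0.95 [429.  199.6] [0.5328 0.2318 0.03  ]
slim1_mid 0.92 [382.1 199.9] [0.5223 0.1913 0.0366]
slim1_mid 0.3 [329.7 266.3] [0.5723 0.1348 0.0366]
slim2_mid 0.89 [485.9 195.7] [0.5379 0.2786 0.0366]
pen1_mid 0.66 [329.9 265. ] [0.5822 0.1328 0.012 ]
pen1_mid 0.19 [130.7 150.5] [ 0.4354 -0.0178  0.012 ]
[0.50982809 0.14829089 0.19161027] [[-9.76098624e-01  2.17298969e-01 -3.55462066e-03]
 [ 2.17294627e-01  9.76104800e-01  1.56981297e-03]
 [ 3.81080103e-03  7.59892308e-04 -9.99992450e-01]] [  4.09444228  27.51525939  98.73210451   0.12895023  53.94942877
 -73.43126537] 29.996290504932404 7.0
```

View pics/w2.png

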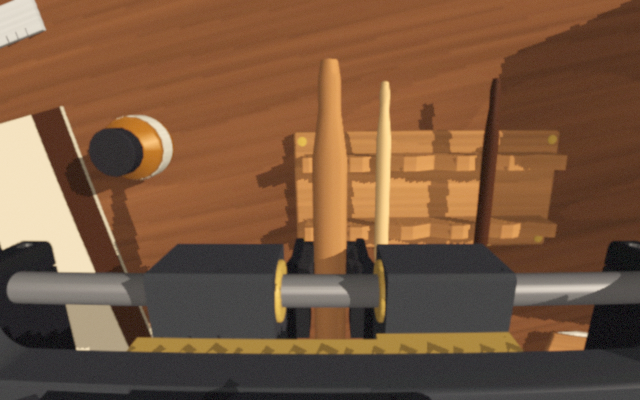

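The wrist view shows pen1 held with its tail towards the robot. The slim pens are at (382,200) and (486,196), and brass dots on the rest's corners at (302,142), (553,140) and (538,238). The -88 notch is to the left of the pale pen. Next I'll work out the rest's yaw.

```bash
python3 - <<'E'
from h import *
st=bot.read_state(); im=cv2.imread("pics/w2.png")
d=[onz("wrist",p,.010,st) for p in [(302,142),(553,140),(538,238)]]
for p in d: print(np.round(p,4))
v=d[1]-d[0]; print("yaw from dots",np.degrees(np.arctan2(-v[0],v[1])),np.linalg.norm(v)); print("centre est", (d[0]+d[2])[:2]/2 if 0 else None, np.linalg.norm(d[2]-d[1]))
# crest corners edges of pale slim
pen("wrist","slim1",lambda h:(h[...,2]>150)&(h[...,1]<150)&(h[...,0]<32),.0366,st,im,(370,397,78,245))
pen("wrist","pen1 held",lambda h:(h[...,1]>150)&(h[...,0]<25)&(h[...,2]>110),.17,st,im,(312,348,58,130))
t=cv2.imread("pics/top.png")
pen("top","slim1",lambda h:(h[...,2]>180)&(h[...,1]<150)&(h[...,0]<32),.0366,st,t,(222,256,165,250))
pen("top","slim2",lambda h:(h[...,2]<75),.0366,st,t,(192,209,165,198))
E
```

```text
[0.4655 0.1305 0.01  ]
[0.5127 0.3516 0.01  ]
[0.6045 0.3312 0.01  ]
yaw from dots -12.049589534696834 0.22614165542285916
centre est None 0.09402646594684205
slim1 area 2280 mean [0.5006 0.1933] dir deg 168.01 ends [0.565  0.1796] [0.4311 0.2081] width 0.0125
pen1 held area 2198 mean [0.436  0.1618] dir deg 165.91 ends [0.4507 0.1581] [0.4218 0.1653] width 0.0161
slim1 area 282 mean [0.5134 0.1944] dir deg 168.43 ends [0.5864 0.1795] [0.4331 0.2108] width 0.0083
slim2 area 82 mean [0.5701 0.2691] dir deg 167.56 ends [0.5984 0.2629] [0.5382 0.2761] width 0.0062
```

```bash
python3 -m handwheel '[[0.004,0,-0.01,0,0,0.004],[0.004,0,-0.03,0,0,0.004],[0.004,0,-0.05,0,0,0.004],[0.004,0,-0.075,0,0,0.004],[0.004,0,-0.095,0,0,0.004],[0.004,0,-0.11,0,0,0.004],[0.004,0,-0.12,0,0,0.004],[0.004,0,-0.122,0,0,0.004]]'
python3 -m handwheel '[[0,0,-0.001,0,0,0],[0,0,-0.002,0,0,0],[0,0,-0.003,0,0,0],[0,0,-0.004,0,0,0],[0,0,-0.004,0,0,0],[0,0,-0.004,0,0,0],[0,0,-0.004,0,0,0],[0,0,-0.004,0,0,0]]'
python3 - <<'E'
from h import *
im,dp=cams.capture("wrist")
im,dp,st=look("wrist",["rest_mid","slim1_mid","slim2_mid"]); cv2.imwrite("pics/w3.png",im)
print(st["position"],st["force"])
E
```

```text
time_s: 7.97
position: [0.5152, 0.145, 0.0683]
tcp_rot: [[-0.977, 0.214, -0.004], [0.214, 0.977, -0.0], [0.004, -0.001, -1.0]]
force: [-0.7, 0.0, -0.5]
opening: 0.172
grasp_force: 30.0
time_s: 8.63
position: [0.5162, 0.1456, 0.0668]
tcp_rot: [[-0.977, 0.213, 0.001], [0.213, 0.977, 0.0], [-0.001, 0.0, -1.0]]
force: [-0.9, -1.0, 0.6]
opening: 0.169
grasp_force: 30.0
rest_mid 0.97 [502.4 244.3] [0.5326 0.2356 0.03  ]
slim1_mid 0.82 [421.  247.8] [0.5221 0.1917 0.0366]
slim1_mid 0.42 [476.1 226. ] [0.5165 0.2204 0.0366]
slim1_mid 0.38 [499.8 242.7] [0.5281 0.2315 0.0366]
slim2_mid 0.8 [590.  241.9] [0.5382 0.2784 0.0366]
[0.51614616 0.14561954 0.06673615] [-0.67083723  0.61562269 -0.58841507]
```

View pics/w3.png

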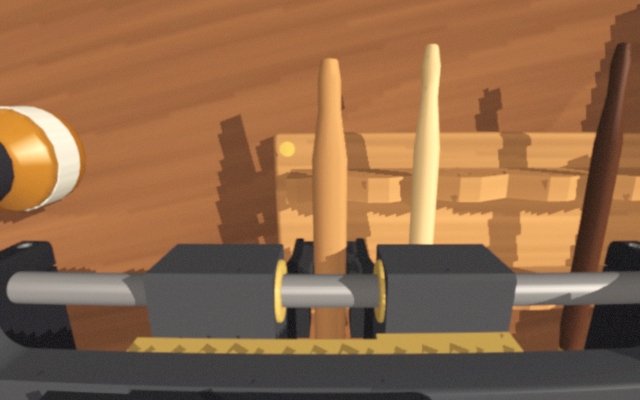

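Pen1's axis is about 43–44 mm from the pale slim pen, so it is over the -88 notch. I'll lower it slowly and watch the force.

```bash
python3 - <<'E'
from h import *
st=bot.read_state(); im=cv2.imread("pics/w3.png")
pen("wrist","slim1",lambda h:(h[...,2]>150)&(h[...,1]<150)&(h[...,0]<32),.0366,st,im,(408,444,42,245))
pen("wrist","pen1",lambda h:(h[...,1]>130)&(h[...,0]<25)&(h[...,2]>80),.046,st,im,(312,348,58,128))
E
python3 -m handwheel '[[0,0,-0.001,0,0,0],[0,0,-0.002,0,0,0],[0,0,-0.003,0,0,0],[0,0,-0.004,0,0,0],[0,0,-0.005,0,0,0],[0,0,-0.005,0,0,0],[0,0,-0.005,0,0,0],[0,0,-0.005,0,0,0]]'
python3 -m handwheel '[[0,0,-0.001,0,0,0],[0,0,-0.001,0,0,0],[0,0,-0.002,0,0,0],[0,0,-0.002,0,0,0],[0,0,-0.002,0,0,0],[0,0,-0.002,0,0,0],[0,0,-0.002,0,0,0],[0,0,-0.002,0,0,0]]'
```

```text
slim1 area 5578 mean [0.4773 0.201 ] dir deg 169.85 ends [0.5204 0.1933] [0.4273 0.21  ] width 0.0146
pen1 area 2520 mean [0.4394 0.1619] dir deg 167.68 ends [0.4534 0.1588] [0.4258 0.1649] width 0.0152
time_s: 9.55
position: [0.5161, 0.1456, 0.0615]
tcp_rot: [[-0.977, 0.213, -0.0], [0.213, 0.977, -0.0], [0.0, -0.0, -1.0]]
force: [-0.1, -0.1, -0.2]
opening: 0.171
grasp_force: 30.0
time_s: 10.22
position: [0.5163, 0.1456, 0.0608]
tcp_rot: [[-0.977, 0.213, 0.001], [0.213, 0.977, 0.0], [-0.001, 0.0, -1.0]]
force: [-1.7, -0.4, 9.7]
opening: 0.167
grasp_force: 30.0
```

```bash
python3 -m handwheel '[[0,0,0.001,0,0,0],[0,0,0.001,0,0,0],[0,0,0.001,0,0,0],[0,0,0.001,0,0,0],[0,0,0.001,0,0,0],[0,0,0.001,0,0,0],[0,0,0.001,0,0,0],[0,0,0.001,0,0,0]]'
python3 -m handwheel '[[0,0,0,0,0,0],[0,0,0,0,0,0],[0,0,0,0,0,0],[0,0,0,0,0,0],[0,0,0,0,0,0],[0,0,0,0,0,0],[0,0,0,0,0,0],[0,0,0,0,0,0]]' -0.35
python3 -m handwheel '[[0,0,0.005,0,0,0],[0,0,0.015,0,0,0],[0,0,0.03,0,0,0],[0,0,0.05,0,0,0],[0,0,0.08,0,0,0],[0,0,0.11,0,0,0],[0,0,0.14,0,0,0],[0,0,0.15,0,0,0]]'
python3 - <<'E'
from h import *
im,dp,st=look("top",["pen1_mid","pen1_nib","slim1_mid","slim2_mid","pen2_mid"]); a=cv2.resize(im[140:260,150:300],None,fx=4,fy=4,interpolation=2);cv2.imwrite("pics/t2.png",a)
E
```

```text
time_s: 10.88
position: [0.5163, 0.1456, 0.0609]
tcp_rot: [[-0.977, 0.213, 0.001], [0.213, 0.977, 0.0], [-0.001, 0.0, -1.0]]
force: [-1.1, 0.5, 5.0]
opening: 0.175
grasp_force: 30.0
time_s: 11.55
position: [0.516, 0.1455, 0.0605]
tcp_rot: [[-0.977, 0.213, -0.0], [0.213, 0.977, -0.0], [0.0, -0.0, -1.0]]
force: [0.2, -0.4, -0.2]
opening: 0.322
grasp_force: 0.0
time_s: 12.22
position: [0.5183, 0.1459, 0.2157]
tcp_rot: [[-0.977, 0.213, 0.009], [0.213, 0.977, 0.001], [-0.008, 0.002, -1.0]]
force: [0.8, -0.0, 0.7]
opening: 0.32
grasp_force: 0.0
pen1_mid 0.54 [237.5 317.8] [0.2841 0.1909 0.012 ]
pen2_mid 0.94 [419.1 235.4] [ 0.4634 -0.1939  0.013 ]
```

View pics/t2.png

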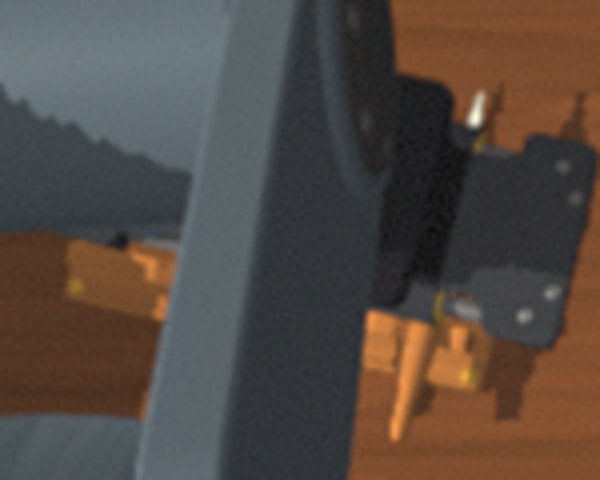

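Pen1 lies across the ribs in the -88 notch, nib away from the robot. Next is pen2.

```bash
python3 -m handwheel '[[-0.002,-0.01,0,0,0,-0.05],[-0.004,-0.02,0,0,0,-0.1],[-0.006,-0.03,0,0,0,-0.15],[-0.008,-0.04,0,0,0,-0.2],[-0.01,-0.05,0,0,0,-0.25],[-0.012,-0.06,0,0,0,-0.3],[-0.014,-0.07,0,0,0,-0.35],[-0.015,-0.083,0,0,0,-0.4]]'
python3 -m handwheel '[[-0.002,-0.01,0,0,0,-0.05],[-0.004,-0.02,0,0,0,-0.1],[-0.006,-0.03,0,0,0,-0.15],[-0.008,-0.04,0,0,0,-0.2],[-0.01,-0.05,0,0,0,-0.25],[-0.012,-0.06,0,0,0,-0.3],[-0.014,-0.07,0,0,0,-0.35],[-0.015,-0.083,0,0,0,-0.4]]'
python3 -m handwheel '[[-0.002,-0.01,0,0,0,-0.05],[-0.004,-0.02,0,0,0,-0.1],[-0.006,-0.03,0,0,0,-0.15],[-0.008,-0.04,0,0,0,-0.2],[-0.01,-0.05,0,0,0,-0.25],[-0.012,-0.06,0,0,0,-0.3],[-0.014,-0.07,0,0,0,-0.35],[-0.015,-0.083,0,0,0,-0.4]]'
python3 -m handwheel '[[-0.002,-0.01,0,0,0,-0.05],[-0.004,-0.02,0,0,0,-0.1],[-0.006,-0.03,0,0,0,-0.15],[-0.008,-0.04,0,0,0,-0.2],[-0.01,-0.05,0,0,0,-0.25],[-0.012,-0.06,0,0,0,-0.3],[-0.015,-0.07,0,0,0,-0.35],[-0.015,-0.083,0,0,0,-0.366]]' 0.1
python3 - <<'E'
from h import *
im,dp=cams.capture("top"); im,dp=cams.capture("wrist")
im,dp,st=look("wrist",["pen2_mid","pen2_nib"]); cv2.imwrite("pics/w4.png",im); print(st["position"],np.round(st["tcp_rot"][:,0],3))
im,dp,st=look("top",["pen1_mid","pen1_nib","slim1_mid","slim2_mid","pen2_mid","pen2_nib"])
pen("top","pen2",lambda h:h[...,2]<70,.013,st,im,(400,430,198,275))
pen("top","pen1",lambda h:(h[...,1]>150)&(h[...,0]<25)&(h[...,2]>150),.0388,st,im,(240,290,160,270))
cv2.imwrite("pics/t3.png",im)
E
```

```text
time_s: 13.18
position: [0.4996, 0.0625, 0.2087]
tcp_rot: [[-0.524, 0.852, -0.005], [0.852, 0.524, 0.001], [0.003, -0.004, -1.0]]
force: [-0.1, -1.1, 0.1]
opening: 0.325
grasp_force: 0.0
time_s: 13.85
position: [0.4846, -0.0203, 0.2087]
tcp_rot: [[0.246, 0.969, -0.004], [0.969, -0.246, 0.001], [0.0, -0.005, -1.0]]
force: [-0.2, -0.1, 0.4]
opening: 0.327
grasp_force: 0.0
time_s: 14.52
position: [0.4697, -0.1031, 0.2087]
tcp_rot: [[0.867, 0.499, -0.004], [0.499, -0.867, 0.002], [-0.003, -0.004, -1.0]]
force: [-0.4, -0.1, -0.6]
opening: 0.322
grasp_force: 0.0
time_s: 15.18
position: [0.4545, -0.1859, 0.2088]
tcp_rot: [[0.978, -0.206, -0.004], [-0.206, -0.978, 0.003], [-0.005, -0.002, -1.0]]
force: [-0.9, -0.1, 0.1]
opening: 0.551
grasp_force: 0.0
pen2_mid 0.57 [329.1 183.9] [ 0.4565 -0.1875  0.013 ]
pen2_nib 0.91 [332.4 277.3] [ 0.3598 -0.1708  0.013 ]
[ 0.45611833 -0.1880579   0.2094801 ] [ 0.979 -0.204 -0.001]
pen1_mid 0.91 [259.3 206.6] [0.5216 0.1514 0.012 ]
pen1_mid 0.89 [238.3 317.6] [0.2845 0.1892 0.012 ]
pen1_nib 0.81 [272.  161.3] [0.6225 0.1265 0.012 ]
pen1_nib 0.62 [195.2 298.4] [0.3222 0.2838 0.012 ]
slim2_mid 0.81 [200.8 195.9] [0.5404 0.2738 0.0366]
pen2_mid 0.47 [418.4 239.5] [ 0.4547 -0.1922  0.013 ]
pen2_nib 0.72 [409.5 279.4] [ 0.3702 -0.1722  0.013 ]
pen2_nib 0.41 [270.9 159.7] [0.6258 0.1289 0.013 ]
pen2 area 1055 mean [ 0.4828 -0.187 ] dir deg -178.89 ends [ 0.5444 -0.1858] [ 0.3986 -0.1886] width 0.0612
pen1 area 803 mean [0.5121 0.1614] dir deg 167.49 ends [0.5902 0.1441] [0.4322 0.1791] width 0.04
```

View pics/w4.png

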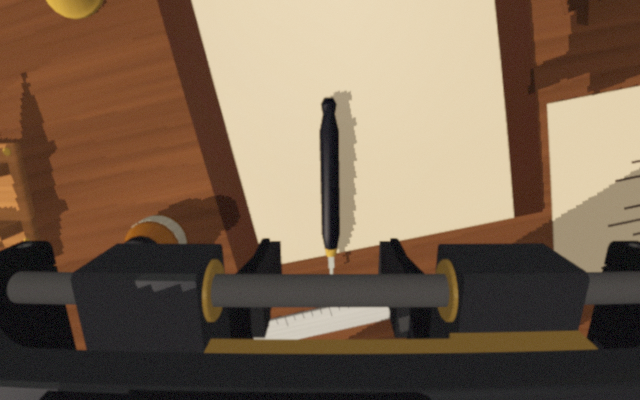

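View pics/t3.png

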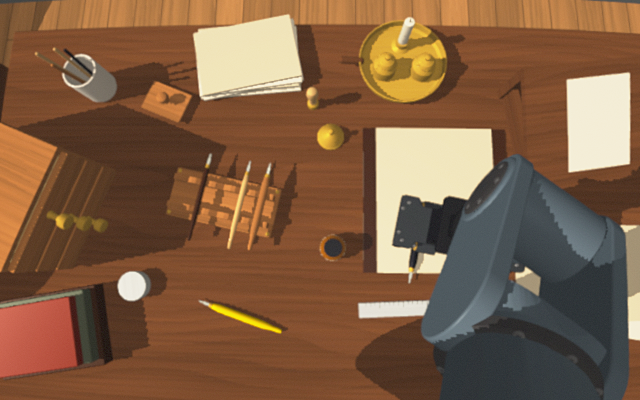

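Pen1 is seated at about (260,206), parallel to the slim pens. Pen2 in the wrist view runs from (329,98) to the nib at (332,277). Next I'll fit its axis.

```bash
python3 - <<'E'
from h import *
st=bot.read_state(); im=cv2.imread("pics/w4.png"); print(st["position"])
pen("wrist","pen2",lambda h:h[...,2]<60,.013,st,im,(315,343,92,245))
E
```

```text
[ 0.4561222  -0.18605349  0.21063977]
pen2 area 1844 mean [ 0.4708 -0.1897] dir deg 170.5 ends [ 0.5334 -0.2002] [ 0.3953 -0.1771] width 0.0142
```

```bash
python3 -m handwheel '[[0,0,-0.03,0,0,0.016],[0,0,-0.065,0,0,0.016],[0,0,-0.1,0,0,0.016],[0,0,-0.13,0,0,0.016],[0,0,-0.155,0,0,0.016],[0,0,-0.17,0,0,0.016],[0,0,-0.176,0,0,0.016],[0,0,-0.176,0,0,0.016]]'
python3 -m handwheel '[[0,0,0,0,0,0],[0,0,0,0,0,0],[0,0,0,0,0,0],[0,0,0,0,0,0],[0,0,0,0,0,0],[0,0,0,0,0,0],[0,0,0,0,0,0],[0,0,0,0,0,0]]' -1
```

```text
time_s: 16.45
position: [0.4556, -0.186, 0.0333]
tcp_rot: [[0.985, -0.172, -0.002], [-0.172, -0.985, 0.002], [-0.002, -0.001, -1.0]]
force: [-0.0, 0.5, 0.3]
opening: 0.552
grasp_force: 0.0
time_s: 17.12
position: [0.4564, -0.1867, 0.0352]
tcp_rot: [[0.985, -0.172, 0.001], [-0.172, -0.985, -0.001], [0.001, 0.001, -1.0]]
force: [-0.2, -0.3, 5.7]
opening: 0.196
grasp_force: 30.0
```

```bash
python3 -m handwheel '[[0,0,0.005,0,0,0],[0,0,0.02,0,0,0],[0,0,0.04,0,0,0],[0,0,0.07,0,0,0],[0,0,0.1,0,0,0],[0,0,0.13,0,0,0],[0,0,0.15,0,0,0],[0,0,0.16,0,0,0]]'
python3 -m handwheel '[[0.003,0.015,0,0,0,0.05],[0.006,0.03,0,0,0,0.1],[0.009,0.045,0,0,0,0.15],[0.012,0.06,0,0,0,0.2],[0.015,0.075,0,0,0,0.25],[0.018,0.09,0,0,0,0.3],[0.021,0.11,0,0,0,0.35],[0.024,0.126,0,0,0,0.388]]'
python3 -m handwheel '[[0.003,0.015,0,0,0,0.05],[0.006,0.03,0,0,0,0.1],[0.009,0.045,0,0,0,0.15],[0.012,0.06,0,0,0,0.2],[0.015,0.075,0,0,0,0.25],[0.018,0.09,0,0,0,0.3],[0.021,0.11,0,0,0,0.35],[0.024,0.126,0,0,0,0.388]]'
python3 -m handwheel '[[0.003,0.015,0,0,0,0.05],[0.006,0.03,0,0,0,0.1],[0.009,0.045,0,0,0,0.15],[0.012,0.06,0,0,0,0.2],[0.015,0.075,0,0,0,0.25],[0.018,0.09,0,0,0,0.3],[0.021,0.11,0,0,0,0.35],[0.024,0.126,0,0,0,0.388]]'
python3 -m handwheel '[[0.003,0.015,0,0,0,0.05],[0.006,0.03,0,0,0,0.1],[0.009,0.045,0,0,0,0.15],[0.012,0.06,0,0,0,0.2],[0.015,0.075,0,0,0,0.25],[0.018,0.09,0,0,0,0.3],[0.021,0.11,0,0,0,0.35],[0.024,0.126,0,0,0,0.388]]'
python3 - <<'E'
from h import *
im,dp=cams.capture("wrist")
im,dp,st=look("wrist",["rest_mid","slim1_mid","slim2_mid","pen2_mid"]); cv2.imwrite("pics/w5.png",im)
print(st["position"],np.round(st["tcp_rot"][:,0],3),st["joint_positions"])
E
```

```text
time_s: 17.78
position: [0.457, -0.187, 0.1975]
tcp_rot: [[0.985, -0.172, 0.004], [-0.172, -0.985, -0.003], [0.004, 0.002, -1.0]]
force: [0.5, -0.4, -0.4]
opening: 0.195
grasp_force: 30.0
time_s: 18.45
position: [0.4795, -0.0592, 0.1945]
tcp_rot: [[0.821, 0.571, -0.001], [0.571, -0.821, 0.001], [-0.001, -0.001, -1.0]]
force: [0.4, 0.2, 0.0]
opening: 0.196
grasp_force: 30.0
time_s: 19.12
position: [0.5035, 0.0667, 0.1945]
tcp_rot: [[0.186, 0.982, -0.001], [0.982, -0.186, 0.0], [0.0, -0.001, -1.0]]
force: [0.0, -0.0, 0.2]
opening: 0.197
grasp_force: 30.0
time_s: 19.78
position: [0.5276, 0.1926, 0.1944]
tcp_rot: [[-0.555, 0.832, -0.001], [0.832, 0.555, 0.0], [0.001, -0.001, -1.0]]
force: [0.5, -0.2, -1.2]
opening: 0.192
grasp_force: 30.0
time_s: 20.45
position: [0.5516, 0.3185, 0.1943]
tcp_rot: [[-0.979, 0.205, -0.001], [0.205, 0.979, -0.0], [0.001, -0.0, -1.0]]
force: [0.8, 0.8, -0.1]
opening: 0.196
grasp_force: 30.0
rest_mid 0.58 [225.4 191.7] [0.5329 0.2335 0.03  ]
rest_mid 0.31 [327.1 260.8] [0.6144 0.307  0.03  ]
slim1_mid 0.66 [173.7 189.6] [0.521  0.1926 0.0366]
slim2_mid 0.87 [273.9 190.1] [0.5388 0.2766 0.0366]
pen2_mid 0.98 [327.  260.2] [0.6213 0.3054 0.013 ]
[0.55239623 0.32141098 0.19448776] [-0.979  0.201 -0.001] [ 20.13423275  34.68457734  82.949197     0.14379844  62.24955245
 -58.30986912]
```

View pics/w5.png

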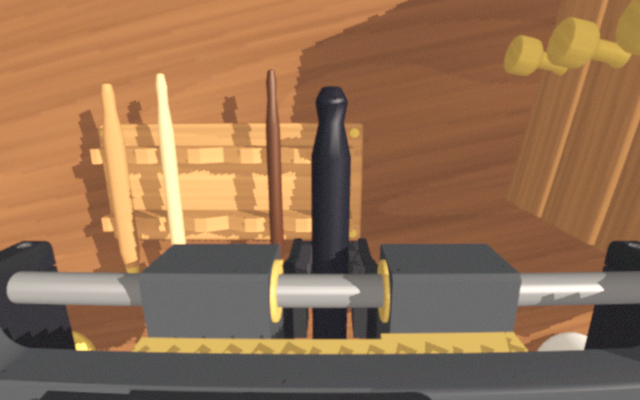

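The wrist view shows pen1, slim1 and slim2 in place and pen2 over the +88 notch at about (330,170). A drawer cabinet with knobs stands on the right, so I'll check its clearance and the lateral offset.

```bash
python3 - <<'E'
from h import *
st=bot.read_state(); im,dp=cams.capture("wrist"); print(st["position"])
print("dots",onz("wrist",(354,132),.01,st),onz("wrist",(355,235),.01,st))
pen("wrist","slim2",lambda h:(h[...,2]<120)&(h[...,1]>100),.0366,st,im,(262,286,70,235))
o,_=ray("wrist",(320,200),st); pts=[]
for r in range(0,235,6):
  for c in range(380,640,6):
    if dp[r,c]>0:
      o,d=ray("wrist",(c,r),st); pts.append(o+d*dp[r,c])
P=np.array(pts); Q=P[P[:,2]>.04]; 
if len(Q): print("tall: n",len(Q),"min",Q.min(0),"max",Q.max(0)); u=(Q-[.552,.318,0])@[.208,.978,0]; w=(Q-[.552,.318,0])@[.978,-.208,0]; i=np.argsort(u)[:5]; print(np.round(np.c_[Q[i],u[i],w[i]],3))
E
```

```text
[0.55150696 0.31661859 0.19426779]
dots [0.5059229  0.34845091 0.01      ] [0.60108167 0.33072766 0.01      ]
slim2 area 530 mean [0.5133 0.2792] dir deg 167.89 ends [0.5762 0.2657] [0.4449 0.2939] width 0.0032
tall: n 632 min [0.44155289 0.47575112 0.04021181] max [0.59578118 0.53702274 0.1635381 ]
[[ 0.477  0.476  0.164  0.139 -0.106]
 [ 0.479  0.476  0.11   0.139 -0.104]
 [ 0.48   0.476  0.052  0.14  -0.104]
 [ 0.48   0.476  0.159  0.14  -0.104]
 [ 0.48   0.476  0.163  0.14  -0.103]]
```

```bash
python3 -m handwheel '[[0,-0.0015,-0.01,0,0,0],[0,-0.0015,-0.03,0,0,0],[0,-0.0015,-0.05,0,0,0],[0,-0.0015,-0.075,0,0,0],[0,-0.0015,-0.095,0,0,0],[0,-0.0015,-0.11,0,0,0],[0,-0.0015,-0.12,0,0,0],[0,-0.0015,-0.122,0,0,0]]'
python3 -m handwheel '[[0,0,-0.001,0,0,0],[0,0,-0.002,0,0,0],[0,0,-0.003,0,0,0],[0,0,-0.004,0,0,0],[0,0,-0.005,0,0,0],[0,0,-0.006,0,0,0],[0,0,-0.007,0,0,0],[0,0,-0.007,0,0,0]]'
python3 -m handwheel '[[0,0,-0.001,0,0,0],[0,0,-0.001,0,0,0],[0,0,-0.001,0,0,0],[0,0,-0.001,0,0,0],[0,0,-0.002,0,0,0],[0,0,-0.002,0,0,0],[0,0,-0.002,0,0,0],[0,0,-0.002,0,0,0]]'
```

```text
time_s: 21.47
position: [0.5506, 0.3148, 0.07]
tcp_rot: [[-0.978, 0.21, -0.004], [0.21, 0.978, -0.002], [0.004, -0.003, -1.0]]
force: [-0.3, 0.1, -0.5]
opening: 0.192
grasp_force: 30.0
time_s: 22.13
position: [0.552, 0.3161, 0.0655]
tcp_rot: [[-0.978, 0.209, -0.0], [0.209, 0.978, -0.0], [0.0, -0.0, -1.0]]
force: [-0.6, -0.3, 0.8]
opening: 0.198
grasp_force: 30.0
time_s: 22.8
position: [0.5522, 0.3161, 0.0637]
tcp_rot: [[-0.978, 0.209, 0.0], [0.209, 0.978, 0.0], [-0.0, 0.0, -1.0]]
force: [-0.0, -0.5, 1.0]
opening: 0.199
grasp_force: 30.0
```

```bash
python3 -m handwheel '[[0,0,-0.001,0,0,0],[0,0,-0.001,0,0,0],[0,0,-0.001,0,0,0],[0,0,-0.001,0,0,0],[0,0,-0.001,0,0,0],[0,0,-0.001,0,0,0],[0,0,-0.001,0,0,0],[0,0,-0.001,0,0,0]]'
```

```text
time_s: 23.47
position: [0.5523, 0.3164, 0.0635]
tcp_rot: [[-0.978, 0.209, 0.001], [0.209, 0.978, 0.0], [-0.001, 0.001, -1.0]]
force: [-1.5, 0.1, 5.2]
opening: 0.2
grasp_force: 30.0
```

```bash
python3 -m handwheel '[[0,0,0,0,0,0],[0,0,0,0,0,0],[0,0,0,0,0,0],[0,0,0,0,0,0],[0,0,0,0,0,0],[0,0,0,0,0,0],[0,0,0,0,0,0],[0,0,0,0,0,0]]' -0.33
python3 -m handwheel '[[0,0,0.005,0,0,0],[0,0,0.015,0,0,0],[0,0,0.03,0,0,0],[0,0,0.05,0,0,0],[0,0,0.08,0,0,0],[0,0,0.11,0,0,0],[0,0,0.14,0,0,0],[0,0,0.17,0,0,0]]'
python3 -m handwheel '[[0,-0.03,0.02,0,0,0],[0,-0.07,0.03,0,0,0],[0,-0.11,0.04,0,0,0],[0,-0.15,0.04,0,0,0],[0,-0.19,0.04,0,0,0],[0,-0.23,0.04,0,0,0],[0,-0.27,0.04,0,0,0],[0,-0.31,0.04,0,0,0]]'
python3 -m handwheel '[[0,-0.03,0,0,0,0],[0,-0.07,0,0,0,0],[0,-0.11,0,0,0,0],[0,-0.15,0,0,0,0],[0,-0.19,0,0,0,0],[0,-0.2,0,0,0,0],[0,-0.2,0,0,0,0],[0,-0.2,0,0,0,0]]'
python3 - <<'E'
from h import *
Z.update(pen1_mid=.0388,pen1_nib=.0388,pen2_mid=.0399,pen2_nib=.0399)
im,dp=cams.capture("top")
im,dp,st=look("top",["pen1_mid","pen1_nib","pen2_mid","pen2_nib","slim1_mid","slim2_mid","ink_c","bell_c","stamp_c"])
a=cv2.resize(im[140:260,150:300],None,fx=4,fy=4,interpolation=2);cv2.imwrite("pics/t4.png",a)
E
```

```text
time_s: 24.13
position: [0.5521, 0.316, 0.0624]
tcp_rot: [[-0.978, 0.209, -0.0], [0.209, 0.978, -0.0], [0.0, -0.0, -1.0]]
force: [0.1, -0.6, 0.5]
opening: 0.336
grasp_force: 0.0
time_s: 24.8
position: [0.5519, 0.316, 0.2351]
tcp_rot: [[-0.978, 0.209, 0.001], [0.209, 0.978, 0.0], [-0.001, 0.001, -1.0]]
force: [0.2, 0.7, 0.2]
opening: 0.336
grasp_force: 0.0
time_s: 25.47
position: [0.5517, 0.0043, 0.2739]
tcp_rot: [[-0.978, 0.209, 0.002], [0.209, 0.978, -0.0], [-0.002, 0.0, -1.0]]
force: [0.7, -0.2, -0.7]
opening: 0.333
grasp_force: 0.0
time_s: 26.13
position: [0.5517, -0.1937, 0.273]
tcp_rot: [[-0.978, 0.211, 0.0], [0.211, 0.978, 0.001], [0.0, 0.001, -1.0]]
force: [0.1, 0.2, -0.2]
opening: 0.338
grasp_force: 0.0
pen1_mid 0.98 [258.7 208.3] [0.5151 0.148  0.0388]
pen1_mid 0.83 [239.2 318.8] [0.287  0.1815 0.0388]
pen1_nib 0.73 [194.7 301.7] [0.3191 0.2757 0.0388]
pen1_nib 0.7 [271.1 161.6] [0.6157 0.1246 0.0388]
pen2_mid 0.82 [180.5 190.8] [0.5505 0.3176 0.0399]
pen2_nib 0.81 [193.1 144.3] [0.6527 0.2959 0.0399]
slim1_mid 0.95 [239.8 207. ] [0.5176 0.1887 0.0366]
slim2_mid 0.68 [197.8 195. ] [0.5423 0.2805 0.0366]
ink_c 0.65 [331.8 250.5] [ 0.4292 -0.0068  0.029 ]
bell_c 0.68 [330.8 130.2] [ 0.6909 -0.0024  0.023 ]
stamp_c 0.8 [313.6  98.5] [0.7564 0.0358 0.041 ]
```

View pics/t4.png

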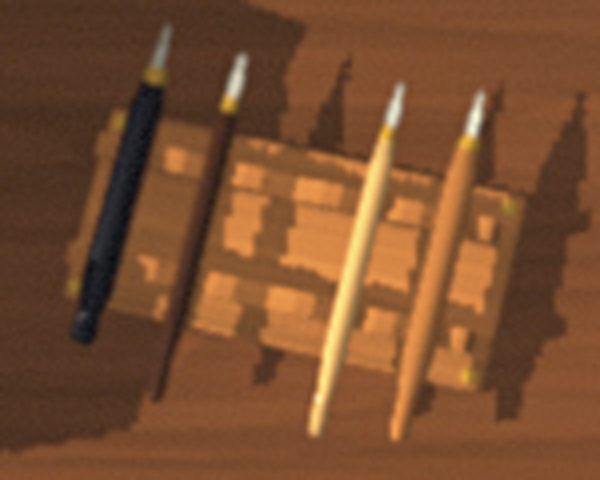

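Both fat pens lie parallel to the slim ones and centred on the ribs, nibs away from the robot, at about (180,191) and (259,208) in the full top picture. Nothing else has moved.

```bash
python3 -c "
from rig import bot
print(bot.hand_in())"
```

```text
the job is handed in; nothing more can be done
None
```

I put both fat pens back on the rest, pen1 in the -88 mm notch and pen2 in the +88 mm notch, nibs pointing away from the robot. The last top view showed the slim pens, ink bottle, bell and stamp where they were, and I handed the job in at about 26 s; no verdict came back.

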